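# Tidy the coffee table: sort wicker balls, tea lights and candle

### The arm

A 6-joint arm with a two-finger parallel gripper is mounted at the origin on the work surface. World frame = base frame: x ahead of the robot, y to its left, z up, the work surface at z = 0. Lengths are in mm, angles in degrees, forces in N, time in s.
With the tool pointing down it reaches from about 350 to 775 mm from the base axis. Payload 7.3 kg.
Tool frame: the origin (TCP) lies on the front face of the gripper's body, between the roots of the fingers; the fingertips stand 66 mm ahead of it and the grasp point (between the pads) lies 47 mm ahead of it; z points along the fingers, y is the line along which they close (so a half turn about z gives the same grasp; the last joint's range is limited). The gripper opens to 92 mm and grips with 3 to 60 N. Pads are 19 mm wide; open, the fingers measure 130 mm over their backs; the gripper's body (75 mm by 190 mm) begins 47 mm behind the grasp point.
Start: joints at [54.947, 19.595, 87.324, -0, 73.075, -8.365], TCP at [235.783, 469.089, 292.241] pointing down, gripper open.
Joint ranges: [-145.02, 145.02], [-44.19, 115.74], [2.07, 154.8], [-57.11, 237.11], [16.16, 152.29], [-177.93, 177.93]. Speed limits (degrees/s): [147.25, 147.25, 180, 180, 180, 180].

### API

Orientations are given as a 3x3 rotation matrix whose columns are the frame's x, y, z axes.
In Python, from workcell import get_state, capture, camera_info, hand_in, find_in, tip_of gives the robot as it stands.
- The arm moves only by the shell command python3 -m jog 'ROWS' [FORCE]. ROWS is JSON, one flat list of numbers, 5 for each row, row after row: the shift along the tool's x, y, z normalised to -1 to 1, where 1 is 0.05 m, then the turn about the tool's z normalised to -1 to 1, where 1 is pi rad, then the closure, from 0 (fully open) to 1 (shut). In form: [tx, ty, tz, twist, fingers, tx, ty, tz, twist, fingers, ...]. A call has 1 to 12 rows; each row shifts and turns the commanded pose from where the row before left it, along the tool's axes as they then stand; what a row does not reach is not made up. A row lasts 1/8 s, in which the tool goes at most 62.5 mm and 10.7 degrees, less where a joint would pass 70% of its speed; a pose out of reach is approached as far as the arm can. A call with a number of a shift or a turn outside -1 to 1 is refused whole. A call with a gripper value outside its range is refused whole. The fingers move at their own pace and stop on an object; FORCE is the grip in N (left out, the last holds). Time passes only in rows, so rows that do not move let the fingers close. It gives the time, the measured TCP pose, the force, the opening and the grip force at its end, in the units of the state.
- get_state(): the state, without advancing time (a new reading comes with each control period).
- capture(name): name is "scene" or "top" or "wrist"; returns (picture, depth): 384x512x3 uint8, red, green, blue; 384x512 float32, mm along the optical axis (not along the pixel's ray), 0 where there is no reading.
- camera_info(name): a dict with "K" (3x3 intrinsics, pixels), "rvec" (rotation vector, rad) and "tvec" (3), from world to camera coordinates, as OpenCV has them. Camera axes: x right, y down, z forward; pixel columns grow to the right and rows downward; lengths in mm; the calibration is good to about 2 mm. A picture is of the moment at which its call begins: read the wrist's pose just before it. camera_info takes no time and is no camera call; for the wrist camera it gives the pose at the moment of the call.
- hand_in(): hands the job in; it is judged then, once.
Trained networks look in the newest picture that a camera, given by its name, has taken for a name from the list of things; names that differ only in an ending like _2 or _b are one class to them, and where a whole thing is asked for, a point or a joint stands for the part that bears it (a point fixed in the world has none). Each returns a list of dicts, best first, with "confidence" (0 to 1); they miss things now and then, are a little off and sometimes report something else, mostly with a low value. They report only what shows in the picture. A call takes as long as a camera call. They do not tell look-alikes from the thing itself.
- find_in(camera, target): "extent" ([centre column, centre row, width, height] in pixels, round what is visible of it).
- tip_of(camera, target): "xy" ([column, row] in pixels: a listed point, or the origin of a listed thing).
The state is a dict: "time_s": time; "joint_pos": joint angles; "dq": joint speeds; "tau": joint torques, N m; "ee_pos": TCP position; "orientation": TCP orientation; "contact_force": force on the tool from outside, world axes, zero at the start; "wrist_torque": the same for the moment, N m; "finger_gap": finger opening in mm; "gripper_force": force on a finger pad.
Only numpy, scipy, OpenCV 4.12 (cv2) and the standard library are available. Lean on these libraries where they do the work, as an engineer would, in place of code of your own. Each camera call takes 0.05 s, during which the arm holds its last target. There are 200 camera calls.

### The job

Sort the loose bits on the coffee table to where they belong: both wicker balls into the white bowl, the two tea lights into the wooden tray, one lying flat, wick up, in each half, and the pillar candle standing upright in the middle of the marble coaster. Let go of everything and leave the teapot and the mug where they are.

Things in the scene. Friction and masses are not known exactly. Their poses are not given: they have to be found in the camera images.
- ball_a: A brown woven wicker ball, 52 mm in diameter, about 30 g, stiff; one of two alike. Origin at the ball's centre (26 mm above the table at the start); its axes mean nothing. It rolls easily if nudged. Belongs in the white bowl.
- ball_b: The other brown woven wicker ball, like the first: 52 mm in diameter, origin at its centre. Belongs in the white bowl.
- tealight_a: A tea light: a squat round bare-metal cup 38 mm in diameter and 17 mm high, white wax and a 6 mm wick on top (wick is look only), about 18 g; one of two alike. Origin at the centre of its underside, z up through the wick. Belongs in the wooden tray, one tea light to each half.
- tealight_b: The other tea light, like the first: 38 mm in diameter, 17 mm high, origin at the centre of its underside, z up. Belongs in the other half of the wooden tray.
- candle: A cream pillar candle standing upright, 52 mm in diameter and 60 mm high plus an 8 mm wick (look only), about 115 g. Origin at the centre of its underside, z up. Belongs on the marble coaster.
- bowl: A white round open bowl that stays put. Origin under its centre on the table. Flat inner floor 5 mm above the table, about 65 mm in radius; the 5 mm wall slopes outward to an outer rim radius of 90 mm (inner 85 mm) at 36 mm height. Its yaw means nothing. Both balls fit side by side.
- tray: A low wooden tray that stays put, 150 mm (its x) by 124 mm (its y), 22 mm high, walls, floor and divider 6 mm thick, with small rope loops (look only) on its two x ends. Origin under its centre on the table, z up. One divider along its y, at x = 0, as high as the walls, makes two equal bays, each 66 mm along x by 112 mm along y, with centres at x = +36 mm and -36 mm, floor 6 mm above the table.
- coaster: A round flat marble coaster that stays put, 120 mm in diameter, 12 mm thick. Origin under its centre on the table; the top is 12 mm above it. Its yaw means nothing.
- teapot: Bystander: a white teapot, 138 mm high, body 144 mm in diameter, spout along its +x to 116 mm from the centre and handle along -x to 108 mm; loose, 0.75 kg. Origin at the centre of its underside. Leave it alone. (A closed book 24 mm high and a remote control 18 mm high also lie on the table's far edge, more than 0.76 m ahead of the robot; they have no part in this.)
- mug: Bystander: a white mug, 84 mm in diameter, 72 mm high, handle along its +y to 79 mm from the axis; loose, 0.28 kg. Origin at the centre of its underside. Leave it alone.
Things that resemble listed ones, but are neither listed nor needed, are in the scene too. Leave any yellow look-alike of the ball_b alone. Of the things that look like the candle, take the one that is farthest to the robot's left at the start.

How it is judged:
By the outcome, as a careful person would: the job done as asked, in the order asked, and still so for the second after the job is handed in, with the robot touching nothing.
It also fails if it takes over 131 s, if anything falls off the work surface, if the arm or the gripper's body presses on something with over 40 N, if the wrist force passes 120 N, or if a joint passes its speed limit or range.

## Working session

There is one attempt and no reset: what is moved stays moved. The work goes in short steps, Python scripts to look and compute and a shell command to move; the robot and the scene stay as the last step left them, time stands still between calls to the robot, and variables do not carry over. Pictures are saved under pics/ and viewed, at most 14 in all, crops included, and the job is handed in when it is done.

```bash
ls; mkdir -p pics; cat > h.py <<'E'
import numpy as np,cv2
from workcell import *
def cam(n):
    c=camera_info(n);K=np.array(c["K"],float);R=cv2.Rodrigues(np.array(c["rvec"],float))[0];t=np.array(c["tvec"],float).ravel();return K,R,t
def ray(n,u,v,z):
    K,R,t=cam(n);d=R.T@np.linalg.solve(K,[u,v,1.]);o=-R.T@t;return o+d*(z-o[2])/d[2]
def pt(n,u,v,d):
    K,R,t=cam(n);return R.T@(np.linalg.solve(K,[u,v,1.])*d-t)
def save(n,img): cv2.imwrite("pics/"+n,cv2.cvtColor(img,cv2.COLOR_RGB2BGR))
E
python3 - <<'E'
from h import *
for n in ("top","scene"):
    im,d=capture(n);save(n+"0.png",im);np.save(n+"d.npy",d)
    K,R,t=cam(n);print(n,(-R.T@t).round(),K[0,0])
    for o in "ball_a tealight_a candle bowl tray coaster teapot mug".split():
        for r in find_in(n,o):
            u,v,w,h=r["extent"]
            dd=d[min(383,int(v)),min(511,int(u))]
            print(o,round(r["confidence"],2),np.round(r["extent"]).tolist(),pt(n,u,v,dd).round().tolist())
print(get_state())
E
```

```text
pics
top [ 306.   20. 1671.] 436.41019561421393
ball_a 0.67 [280.0, 218.0, 18.0, 16.0] [369.0, -65.0, 53.0]
ball_a 0.51 [255.0, 221.0, 11.0, 15.0] [357.0, 25.0, 52.0]
ball_a 0.47 [264.0, 193.0, 14.0, 11.0] [463.0, -5.0, 49.0]
candle 0.55 [308.0, 200.0, 15.0, 16.0] [437.0, -165.0, 68.0]
candle 0.53 [345.0, 244.0, 21.0, 15.0] [282.0, -306.0, 62.0]
bowl 0.8 [271.0, 148.0, 49.0, 50.0] [644.0, -29.0, 4.0]
bowl 0.26 [265.0, 192.0, 16.0, 12.0] [466.0, -8.0, 41.0]
tray 0.6 [350.0, 198.0, 50.0, 52.0] [453.0, -336.0, 13.0]
coaster 0.76 [175.0, 194.0, 31.0, 33.0] [456.0, 336.0, 8.0]
teapot 0.93 [96.0, 192.0, 41.0, 65.0] [446.0, 594.0, 119.0]
mug 0.65 [425.0, 199.0, 33.0, 24.0] [459.0, -626.0, 4.0]
mug 0.19 [306.0, 200.0, 19.0, 16.0] [438.0, -160.0, 65.0]
scene [1023. -704.  995.] 358.9535606581799
ball_a 0.73 [244.0, 192.0, 15.0, 15.0] [464.0, -15.0, 39.0]
ball_a 0.59 [213.0, 192.0, 12.0, 11.0] [377.0, -84.0, 45.0]
tealight_a 0.42 [239.0, 255.0, 7.0, 10.0] [607.0, -229.0, 20.0]
candle 0.74 [147.0, 221.0, 14.0, 23.0] [296.0, -324.0, 61.0]
candle 0.59 [212.0, 215.0, 14.0, 23.0] [453.0, -178.0, 58
[... 525 characters left out ...]
.30737908e+01, -8.36457043e+00]), 'dq': array([-0.05946191, -0.0225451 , -0.02548607, -0.02695654,  0.03439043,
        0.05053608]), 'tau': array([ 9.60678735e-04, -4.31130445e+01, -2.44473946e+01,  7.17857201e-02,
        4.84274444e-02,  2.61265876e-05]), 'ee_pos': array([235.78384955, 469.10409914, 292.25676767]), 'orientation': array([[-8.93460374e-01,  4.49142021e-01,  7.41804445e-05],
       [ 4.49142027e-01,  8.93460364e-01,  1.34412638e-04],
       [-5.90692290e-06,  1.53409921e-04, -9.99999988e-01]]), 'contact_force': array([-0.65706097, -0.37511949, -0.18514166]), 'wrist_torque': array([-0.0312302 , -0.00976536,  0.02495865]), 'gripper_force': 0.0, 'finger_gap': 91.61586980086423}
```

```bash
python3 - <<'E'
import cv2
im=cv2.imread("pics/top0.png")[90:270,60:460];cv2.imwrite("pics/topc.png",cv2.resize(im,(800,360),interpolation=cv2.INTER_CUBIC))
im=cv2.imread("pics/scene0.png")[80:310,90:410];cv2.imwrite("pics/scc.png",cv2.resize(im,(800,575),interpolation=cv2.INTER_CUBIC))
E
```

```text
(no output)
```

View pics/topc.png

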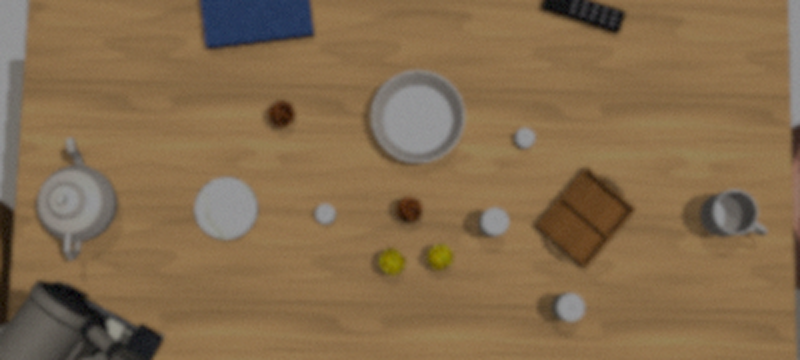

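View pics/scc.png

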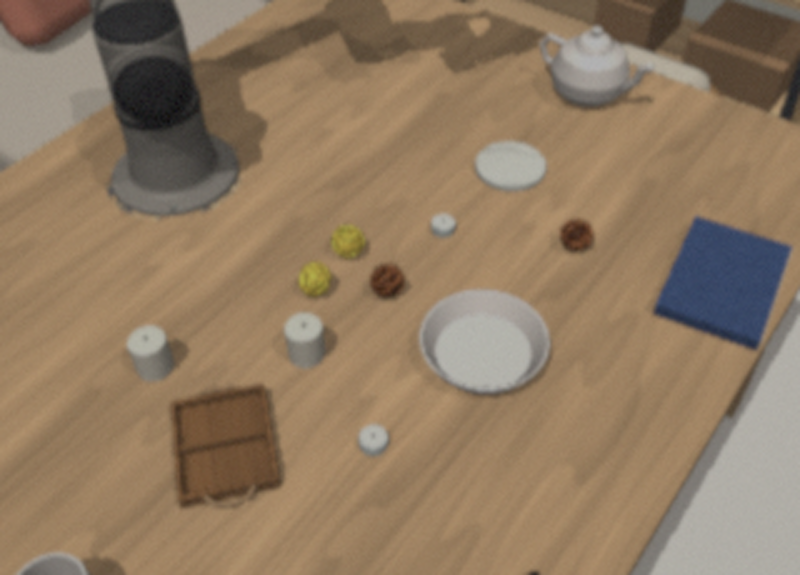

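Top view shows, in full-image pixels:
- **Brown balls:** (200,147) and (264,195). The yellow look-alikes at (255,221) and (280,218) stay put.
- **Tea lights:** (222,196) and (322,159).
- **Candles:** (307,201) and (345,243). The one at (307,201), y≈-165, is farther left, so I take that one.
- **Targets:** bowl (269,148), tray (352,198, turned about 40°), coaster (173,194).

Next I refine these and do a close check with the wrist camera.

```bash
cat >> h.py <<'E'
def blob(n,im,u,v,r,kind,z,show=True):
    """centroid of the blob of a kind near (u,v) -> world at height z"""
    hsv=cv2.cvtColor(im,cv2.COLOR_RGB2HSV).astype(int);H,S,V=hsv[...,0],hsv[...,1],hsv[...,2]
    m={"white":S<70,"brown":(V<105)&(S>90)}[kind].astype(np.uint8)
    w=np.zeros_like(m);cv2.circle(w,(int(u),int(v)),r,1,-1);m=m*w
    m=cv2.morphologyEx(m,cv2.MORPH_CLOSE,np.ones((3,3),np.uint8))
    k,l,s,c=cv2.connectedComponentsWithStats(m)
    if k<2: return None
    i=1+np.argmax(s[1:,4]);p=ray(n,c[i][0],c[i][1],z)
    cs=cv2.findContours((l==i).astype(np.uint8),0,1)[0][0]
    (a,b),rr=cv2.minEnclosingCircle(cs)
    if show: print(n,kind,s[i].tolist(),c[i].round(1),p.round(1),"circ",ray(n,a,b,z).round(1)[:2],round(rr,1))
    return p,l==i
E
python3 - <<'E'
from h import *
im=cv2.cvtColor(cv2.imread("pics/top0.png"),cv2.COLOR_BGR2RGB)
for nm,u,v,r,k,z in [("ballL",200,147,14,"brown",26),("ballM",264,195,12,"brown",26),("tlL",222,196,10,"white",15),("tlR",322,159,10,"white",15),("candle",307,201,13,"white",55),("bowl",269,148,32,"white",25),("coaster",173,194,24,"white",12)]:
    print(nm,end=" ");blob("top",im,u,v,r,k,z)
for u,v in [(588,170),(632,210),(584,264),(537,224),(562,205),(605,235)]: print(ray("top",60+u/2,90+v/2,22).round())
K,R,t=cam("wrist");s=get_state();print("wristcam in tool",s["orientation"].T@(-R.T@t-s["ee_pos"]),(R@s["orientation"]).round(2),K)
E
python3 -m jog '[0,0,0,-0.0495,0, 0,0,0,-0.0495,0, 0,0,0,-0.0495,0]'
```

```text
ballL top brown [193, 140, 14, 15, 156] [199.7 147.2] [634.9 244.9  26. ] circ [635.  244.3] 7.4
ballM top brown [255, 190, 16, 12, 161] [262.7 195.4] [ 4.557e+02 -3.000e-01  2.600e+01] circ [4.548e+02 2.000e-01] 7.8
tlL top white [217, 192, 11, 10, 91] [222.1 196.6] [448.4 154.   15. ] circ [447.9 154.1] 5.4
tlR top white [317, 154, 11, 10, 90] [321.9 158.5] [ 604.4 -225.1   15. ] circ [ 604.2 -225.4] 5.4
candle top white [300, 194, 15, 14, 177] [306.8 200.4] [ 437.9 -164.    55. ] circ [ 438.1 -163.9] 7.6
bowl top white [245, 125, 48, 47, 1768] [268.4 147.8] [639.1 -18.   25. ] circ [639.4 -18. ] 23.9
coaster top white [157, 178, 32, 32, 813] [172.4 193.7] [455.4 343.8  12. ] circ [455.2 344.2] 16.2
[ 542. -347.   22.]
[ 467. -431.   22.]
[ 363. -340.   22.]
[ 437. -250.   22.]
[ 474. -298.   22.]
[ 419. -380.   22.]
wristcam in tool [ 7.14495283e+01  4.71849381e-02 -9.10932204e+01] [[-0.    1.   -0.  ]
 [-0.96 -0.   -0.27]
 [-0.27 -0.    0.96]] [[334.76438453   0.         250.47915091]
 [  0.         334.76438453 193.98473244]
 [  0.           0.           1.        ]]
time_s: 1.27
ee_pos: [235.8, 469.1, 292.2]
orientation: [[-1.0, -0.006, 0.0], [-0.006, 1.0, 0.0], [-0.0, 0.0, -1.0]]
contact_force: [-0.4, -0.1, -0.1]
finger_gap: 92.1
gripper_force: 0.0
```

```bash
python3 -m jog '[-0.91,-0.56,0,0,0,-0.91,-0.56,0,0,0,-0.91,-0.56,0,0,0,-0.91,-0.56,0,0,0,-0.91,-0.56,0,0,0,-0.91,-0.56,0,0,0,-0.91,-0.56,0,0,0,-0.91,-0.56,0,0,0,0,0,0,0,0,0,0,0,0,0]'
python3 - <<'E'
from h import *
im,d=capture("wrist");save("w1.png",im)
for r in find_in("wrist","ball_a"): print(r)
K,R,t=cam("wrist");q=K@(R@np.array([635,245,26])+t);q/=q[2];print(q)
blob("wrist",im,q[0],q[1],45,"brown",26)
E
```

```text
time_s: 2.52
ee_pos: [599.5, 245.5, 291.8]
orientation: [[-1.0, -0.0, -0.001], [-0.0, 1.0, 0.0], [0.001, 0.0, -1.0]]
contact_force: [-0.4, 1.3, 0.6]
finger_gap: 91.7
gripper_force: 0.0
{'extent': [12.9, 28.9, 23.9, 51.6], 'confidence': 0.97}
{'extent': [246.6, 203.7, 45.5, 42.2], 'confidence': 0.67}
[249.33434427 201.48209411   1.        ]
wrist brown [226, 180, 44, 43, 1208] [247.3 201. ] [634.5 242.8  26. ] circ [635.7 242.8] 22.5
```

View pics/w1.png

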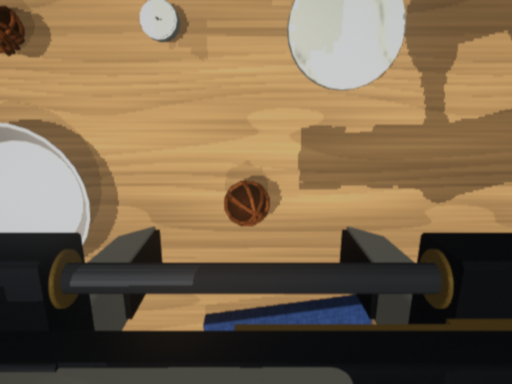

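Ball_a (brown) is at (247,203) in the wrist picture, which agrees with the top view. I move to grasp it.

```bash
python3 -m jog '[-0.71,-0.05,0.9,0,0,0,0,0.9,0,0,0,0,0.9,0,0,0,0,0.9,0,0,0,0,0.78,0,0,0,0,0,0,0]' 10
python3 -m jog '[0,0,0,0,1,0,0,0,0,1,0,0,0,0,1,0,0,0,0,1,0,0,0,0,1,0,0,0,0,1]' 10
```

```text
time_s: 3.38
ee_pos: [632.8, 243.6, 70.4]
orientation: [[-1.0, -0.002, -0.007], [-0.002, 1.0, -0.002], [0.007, -0.002, -1.0]]
contact_force: [0.3, 0.4, 0.3]
finger_gap: 92.1
gripper_force: 0.0
time_s: 4.12
ee_pos: [635.7, 242.9, 73.6]
orientation: [[-1.0, -0.001, 0.001], [-0.001, 1.0, 0.0], [-0.001, 0.0, -1.0]]
contact_force: [0.3, -0.9, 2.6]
finger_gap: 51.5
gripper_force: 10.0
```

```bash
python3 -m jog '[0,0,-1,0,1,0,0,-1,0,1,-0.1,-0.87,0,0,1,-0.1,-0.87,0,0,1,-0.1,-0.87,0,0,1,-0.1,-0.87,0,0,1,-0.1,-0.87,0,0,1,-0.1,-0.87,0,0,1,0,0,0,0,1,0,0,0.9,0,1,0,0,0.94,0,1,0,0,0,0,1]' 
python3 -m jog '[0,0,0,0,0.3,0,0,0,0,0.3,0,0,0,0,0.3,0,0,0,0,0.3]'
python3 -m jog '[0,0,-1,0,0.3,0,0,-1,0,0.3,0.9,0,-1,0,0,0.9,0,-1,0,0,0.9,0.08,-0.36,0,0,0.9,0.08,0,0,0,0.9,0.08,0,0,0,0,0,0,0,0]'
python3 - <<'E'
from h import *
im,d=capture("wrist");save("w2.png",im);np.save("w2d.npy",d)
for o in ("ball_a","tealight_a","candle"):
    for r in find_in("wrist",o): print(o,r)
K,R,t=cam("wrist")
for p,k,r in [((456,0,26),"brown",45),((448,154,15),"white",35),((667,-18,31),"brown",45)]:
    q=K@(R@np.array(p)+t);q/=q[2];print(q[:2].round());blob("wrist",im,q[0],q[1],r,k,p[2])
E
```

```text
time_s: 5.62
ee_pos: [663.5, -16.9, 77.8]
orientation: [[-1.0, -0.001, -0.008], [-0.001, 1.0, 0.001], [0.008, 0.001, -1.0]]
contact_force: [-0.0, -0.0, 0.2]
finger_gap: 51.4
gripper_force: 10.0
time_s: 6.12
ee_pos: [665.9, -18.1, 82.1]
orientation: [[-1.0, -0.001, 0.001], [-0.001, 1.0, -0.0], [-0.001, -0.0, -1.0]]
contact_force: [0.6, -0.0, 1.0]
finger_gap: 64.4
gripper_force: 0.0
time_s: 7.12
ee_pos: [444.5, -5.8, 292.8]
orientation: [[-1.0, -0.001, -0.0], [-0.001, 1.0, 0.0], [0.0, 0.0, -1.0]]
contact_force: [0.4, -0.3, 0.9]
finger_gap: 91.7
gripper_force: 0.0
ball_a {'extent': [250.9, 180.9, 44.6, 44.0], 'confidence': 0.91}
ball_a {'extent': [280.4, 88.2, 49.5, 52.5], 'confidence': 0.66}
ball_a {'extent': [193.1, 98.8, 50.0, 51.4], 'confidence': 0.56}
tealight_a {'extent': [388.1, 171.6, 42.1, 36.5], 'confidence': 0.89}
candle {'extent': [101.8, 163.4, 72.8, 59.0], 'confidence': 0.77}
[257. 176.]
wrist brown [229, 157, 45, 45, 1356] [252.2 178.2] [458.   -4.8  26. ] circ [460.6  -3.9] 24.6
[394. 167.]
wrist white [371, 153, 39, 35, 1016] [390.1 170. ] [451.2 149.6  15. ] circ [451.9 149.6] 19.0
[241. 343.]
wrist brown [231, 325, 54, 6, 294] [257.3 327.7] [645.1   1.6  31. ] circ [647.7   1.9] 26.5
```

View pics/w2.png

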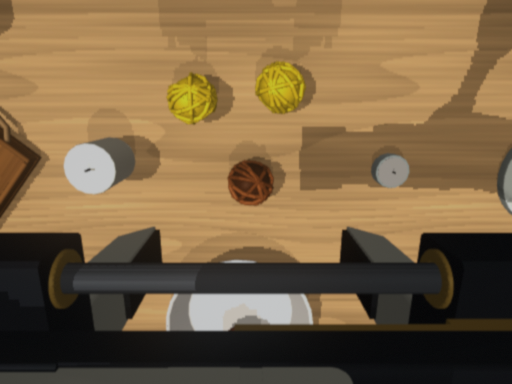

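The wrist view shows the brown ball_b at (251,182), yellow ones at (193,98) and (280,88), a tea light at (391,171) and the candle at (92,168). I take the brown ball.

```bash
python3 -m jog '[-0.32,0.02,0.9,0,0,0,0,0.9,0,0,0,0,0.9,0,0,0,0,0.9,0,0,0,0,0.8,0,0,0,0,0,0,0,0,0,0,0,1,0,0,0,0,1,0,0,0,0,1,0,0,0,0,1,0,0,0,0,1,0,0,0,0,1]' 10
python3 -m jog '[0,0,-1,0,1,0,0,-1,0,1,0,0,0,0,1,0,0,0,0,1]'
python3 - <<'E'
from h import *
im,d=capture("scene");a=cv2.resize(im[160:280,200:340],(700,600),interpolation=cv2.INTER_CUBIC);save("s2.png",a)
for r in find_in("scene","ball_a"): print(np.round(r["extent"]),r["confidence"],ray("scene",*r["extent"][:2],31).round())
K,R,t=cam("scene");q=K@(R@np.array([666,-18,31])+t);q/=q[2];print(q[:2]);blob("scene",im,q[0],q[1],18,"brown",31)
E
```

```text
time_s: 8.82
ee_pos: [463.3, -5.3, 72.5]
orientation: [[-1.0, -0.001, 0.001], [-0.001, 1.0, -0.0], [-0.001, -0.0, -1.0]]
contact_force: [0.2, -0.3, 3.8]
finger_gap: 51.3
gripper_force: 10.0
time_s: 9.32
ee_pos: [462.5, -5.1, 171.6]
orientation: [[-1.0, -0.001, -0.001], [-0.001, 1.0, 0.0], [0.001, 0.0, -1.0]]
contact_force: [-0.9, 0.1, -0.5]
finger_gap: 51.4
gripper_force: 10.0
[290. 221.  16.  14.] 0.72 [668. -26.  31.]
[213. 191.  16.  15.] 0.46 [366. -75.  31.]
[247. 174.  10.  10.] 0.45 [413.  73.  31.]
[290.50317524 219.32261135]
scene brown [285, 214, 12, 12, 110] [290.6 219.9] [667.6 -19.7  31. ] circ [669.  -18.9] 6.4
```

View pics/s2.png

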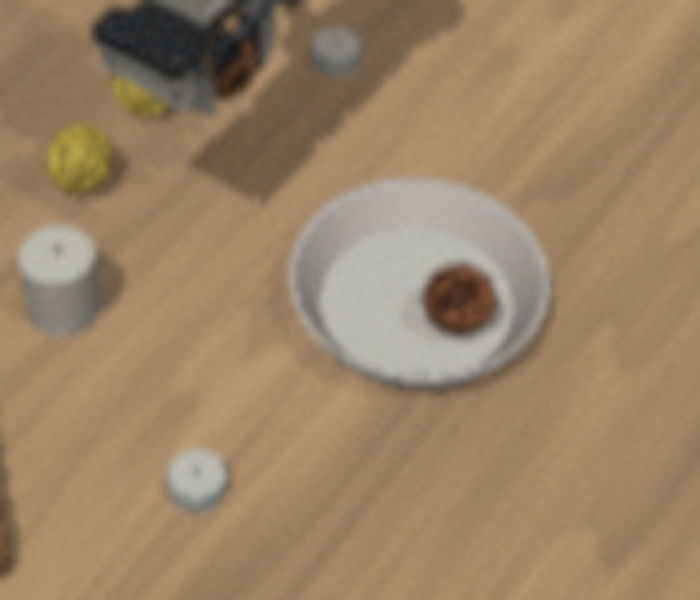

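Ball_a rests in the bowl, at (667,-19) world. I place ball_b at x≈608, then go look at the right tea light.

```bash
python3 -m jog '[-0.73,-0.07,0,0,1,-0.73,-0.07,0,0,1,-0.73,-0.07,0,0,1,-0.73,-0.07,0,0,1,0,0,0,0,1,0,0,0.9,0,1,0,0,0.91,0,1,0,0,0,0,1,0,0,0,0,0.3,0,0,0,0,0.3,0,0,0,0,0.3,0,0,0,0,0.3]'
python3 -m jog '[0,0,-1,0,0.3,0,0,-1,0,0.3,0.1,-0.9,-1,0,0,0.1,-0.9,-1,0,0,0.1,-0.9,-0.2,0,0,0.1,-0.9,0,0,0,0,-0.5,0,0,0,0,0,0,0,0]'
python3 - <<'E'
from h import *
im,d=capture("wrist");save("w3.png",im)
for o in ("tealight_a","tray","candle"):
    for r in find_in("wrist",o): print(o,r)
K,R,t=cam("wrist")
for p,k,r in [((604,-225,17),"white",45)]:
    q=K@(R@np.array(p)+t);q/=q[2];print(q[:2].round());blob("wrist",im,q[0],q[1],r,k,p[2])
E
```

```text
time_s: 10.92
ee_pos: [609.3, -19.1, 82.4]
orientation: [[-1.0, -0.001, 0.001], [-0.001, 1.0, -0.0], [-0.001, -0.0, -1.0]]
contact_force: [0.1, 0.1, -0.1]
finger_gap: 64.2
gripper_force: 0.0
time_s: 11.92
ee_pos: [589.7, -218.8, 283.8]
orientation: [[-1.0, 0.002, -0.0], [0.002, 1.0, 0.001], [0.0, 0.001, -1.0]]
contact_force: [0.1, 0.5, 0.1]
finger_gap: 91.8
gripper_force: 0.0
tealight_a {'extent': [245.8, 180.6, 34.2, 37.9], 'confidence': 0.88}
tray {'extent': [124.6, 65.5, 191.1, 130.1], 'confidence': 0.62}
tray {'extent': [246.4, 182.1, 32.9, 38.0], 'confidence': 0.29}
candle {'extent': [311.0, 23.2, 63.4, 46.4], 'confidence': 0.93}
candle {'extent': [428.3, 240.0, 46.8, 38.4], 'confidence': 0.18}
[242. 182.]
wrist white [226, 164, 35, 35, 956] [243.3 180.8] [ 602.7 -223.7   17. ] circ [ 602.6 -223.6] 17.6
```

View pics/w3.png

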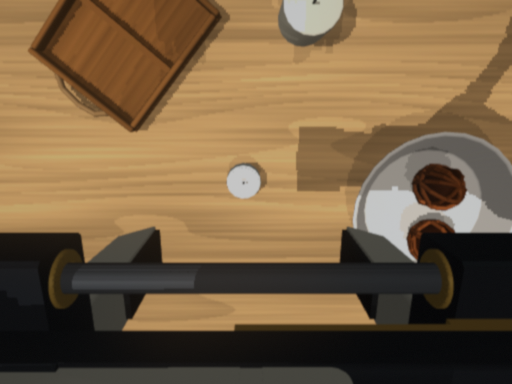

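Both balls are in the bowl (438,186 and 431,240). The tea light is at (244,181), which puts it at (602.7,-223.7) in the world. I grasp it, lift and look at the tray.

```bash
python3 -m jog '[-0.26,-0.1,0.85,0,0,0,0,0.85,0,0,0,0,0.85,0,0,0,0,0.85,0,0,0,0,0.64,0,0,0,0,0,0,0,0,0,0.25,0,0,0,0,0,0,0]' 10
python3 -m jog '[0,0,0,0,1,0,0,0,0,1,0,0,0,0,1,0,0,0,0,1,0,0,0,0,1,0,0,0,0,1,0,0,0,0,1]' 10
```

```text
time_s: 13.12
ee_pos: [603.1, -222.2, 70.2]
orientation: [[-1.0, -0.001, 0.0], [-0.001, 1.0, -0.0], [-0.0, -0.0, -1.0]]
contact_force: [-0.0, -0.1, -0.3]
finger_gap: 91.9
gripper_force: 0.0
time_s: 14.0
ee_pos: [602.9, -222.6, 69.8]
orientation: [[-1.0, -0.001, 0.0], [-0.001, 1.0, -0.0], [-0.0, -0.0, -1.0]]
contact_force: [0.5, -0.1, 0.0]
finger_gap: 37.8
gripper_force: 10.0
```

```bash
python3 -m jog '[0,0,-1,0,1,0,0,-1,0,1,0,0,-1,0,1,0.68,-0.8,-1,0,1,0.68,-0.8,0,0,1,0.68,-0.8,0,0,1,0,0,0,0,1,0,0,0,0,1]'
cat > tr.py <<'E'
from h import *
im,d=capture("wrist");save("w4.png",im)
for r in find_in("wrist","tray"): print(r)
K,R,t=cam("wrist");s=get_state()
hsv=cv2.cvtColor(im,cv2.COLOR_RGB2HSV).astype(int)
# tray by colour: project the depth, keep points near the rim height
vv,uu=np.mgrid[0:384,0:512]
P=np.stack([(uu-K[0,2])/K[0,0]*d,(vv-K[1,2])/K[1,1]*d,d],-1).reshape(-1,3)
W=(P-t)@R
ok=(d.ravel()>0)&(np.hypot(W[:,0]-455,W[:,1]+342)<115)&(abs(W[:,2]-22)<5)
q=W[ok][:,:2];print(len(q))
(c,wh,a)=cv2.minAreaRect(q.astype(np.float32));print(c,wh,a)
m=np.zeros((384,512),np.uint8);m.ravel()[ok]=255
o=im.copy();o[m>0]=[0,255,0];save("w4m.png",np.hstack([im[:300],o[:300]])[::1] if 0 else cv2.resize(np.vstack([im[:230],o[:230]]),(512,460)))
E
python3 tr.py
```

```text
time_s: 15.0
ee_pos: [505.8, -336.9, 262.8]
orientation: [[-1.0, -0.0, 0.0], [-0.0, 1.0, 0.001], [-0.0, 0.001, -1.0]]
contact_force: [-0.8, -0.3, -0.8]
finger_gap: 37.9
gripper_force: 10.0
{'extent': [246.0, 111.8, 194.8, 197.4], 'confidence': 0.89}
4184
(451.1824035644531, -341.87860107421875) (124.16077423095703, 158.7288055419922) 49.89485549926758
```

View pics/w4m.png

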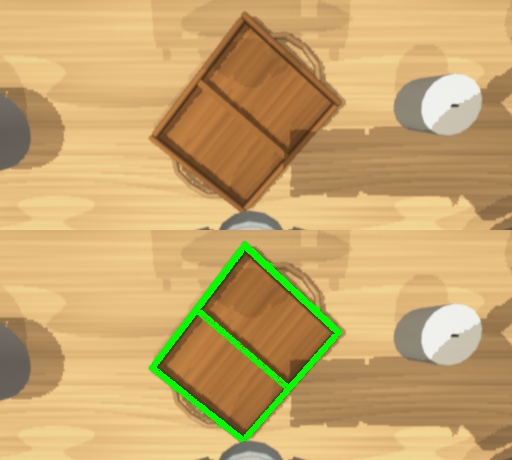

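Depth isolates the tray rim and divider cleanly, with corners at (245,13), (343,103), (245,209) and (152,138). I compute its frame and the tool moves to each bay.

```bash
python3 - <<'E'
from h import *
c=np.array([ray("wrist",u,v,22)[:2] for u,v in [(245,13),(343,103),(245,209),(152,138)]])
print(c.round(),np.linalg.norm(np.roll(c,-1,0)-c,axis=1).round(1),c.mean(0).round(1))
d=np.array([ray("wrist",u,v,22)[:2] for u,v in [(200,82),(289,156)]]);print(d,d.mean(0))
yv=(c[2]-c[3]+c[1]-c[0]);print("divider dir",np.degrees(np.arctan2(yv[1],yv[0])),np.degrees(np.arctan2(*(d[1]-d[0])[::-1])))
xv=c[2]-c[1]+c[3]-c[0];print("x dir",np.degrees(np.arctan2(xv[1],xv[0])))
s=get_state();print(s["ee_pos"])
K,R,t=cam("wrist")
E
```

```text
[[ 359. -341.]
 [ 436. -248.]
 [ 543. -342.]
 [ 470. -433.]] [121.5 142.2 116.9 144. ] [ 452.  -340.9]
[[ 417.45414574 -383.73784445]
 [ 487.42886708 -297.7267044 ]] [ 452.44150641 -340.73227443]
divider dir 50.764805868883265 50.869778191374344
x dir -40.49530423970715
[ 506.40890413 -336.09597452  262.73668424]
```

```bash
python3 -m jog '[0.53,-0.56,0,0,1,0,0,0.5,0.0553,1,0,0,0.5,0.0553,1,0,0,0.5,0.0553,1,0,0,0.5,0.0553,1,0,0,0,0,1,0,0,0.8,0,1,0,0,0.6,0,1,0,0,0,0,1]'
```

```text
time_s: 16.23
ee_pos: [479.2, -364.1, 91.9]
orientation: [[-0.771, 0.637, -0.002], [0.637, 0.771, 0.002], [0.003, 0.0, -1.0]]
contact_force: [-0.3, -0.5, 0.7]
finger_gap: 37.6
gripper_force: 10.0
```

```bash
python3 -m jog '[0,0,0.15,0,1,0,0,0.15,0,1,0,0,0,0,1,0,0,0,0,1,0,0,0,0,0.4,0,0,0,0,0.4,0,0,0,0,0.4,0,0,0,0,0.4]'
python3 -m jog '[0,0,-0.6,0,0.4,0,0,-1,0,0.4,0,0,-1,0,0,0,0,-1,-0.0553,0,0,0,-0.5,-0.0553,0,0,0,0,-0.0553,0,0,0,0,-0.0553,0,0,0,0,0,0]'
```

```text
time_s: 17.23
ee_pos: [479.2, -365.1, 77.9]
orientation: [[-0.769, 0.64, 0.0], [0.64, 0.769, 0.0], [-0.0, 0.0, -1.0]]
contact_force: [0.5, 0.5, -0.0]
finger_gap: 55.0
gripper_force: 0.0
time_s: 18.23
ee_pos: [479.1, -365.0, 282.9]
orientation: [[-1.0, 0.001, 0.0], [0.001, 1.0, 0.0], [-0.0, 0.0, -1.0]]
contact_force: [-0.6, -0.2, 0.6]
finger_gap: 91.8
gripper_force: 0.0
```

```bash
python3 - <<'E'
from h import *
im,d=capture("wrist");save("w5.png",im[:256])
for r in find_in("wrist","tealight_a"): print(r,ray("wrist",*r["extent"][:2],20))
E
python3 -m jog '[0.07,0.93,0,0,0,0.07,0.93,0,0,0,0.07,0.93,0,0,0,0.07,0.93,0,0,0,0.07,0.93,0,0,0,0.07,0.93,0,0,0,0.07,0.93,0,0,0,0.07,0.93,0,0,0,0.07,0.93,0,0,0,0.07,0.93,0,0,0,0.07,0.93,0,0,0,0,0,0,0,0]'
python3 - <<'E'
from h import *
im,d=capture("wrist");save("w6.png",im)
for o in ("tealight_a",):
    for r in find_in("wrist",o): print(o,r)
K,R,t=cam("wrist");q=K@(R@np.array([450,151,17])+t);q/=q[2];print(q[:2].round());blob("wrist",im,q[0],q[1],35,"white",17)
print(get_state()["ee_pos"])
E
```

```text
{'extent': [251.1, 172.3, 35.0, 40.4], 'confidence': 0.6} [ 481.29567105 -364.4632267    20.        ]
time_s: 19.82
ee_pos: [439.8, 148.8, 282.9]
orientation: [[-1.0, -0.003, 0.0], [-0.003, 1.0, 0.001], [-0.0, 0.001, -1.0]]
contact_force: [0.6, -0.5, -0.3]
finger_gap: 91.9
gripper_force: 0.0
tealight_a {'extent': [254.8, 174.9, 37.5, 38.1], 'confidence': 0.64}
[255. 179.]
wrist white [238, 159, 34, 35, 959] [254.4 176.3] [447.4 150.4  17. ] circ [447.7 150.5] 17.7
[440.21292756 146.39348963 282.82167919]
```

View pics/w5.png

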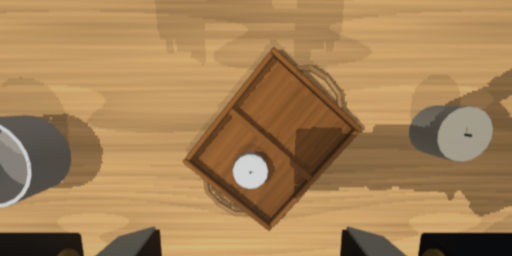

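Tea light lies flat in one bay at (251,172). Now the other tea light, at (447.5,150.4).

```bash
python3 -m jog '[-0.15,0.06,0.85,0,0,0,0,0.85,0,0,0,0,0.85,0,0,0,0,0.85,0,0,0,0,0.62,0,0,0,0,0,0,0,0,0,0.25,0,0,0,0,0,0,0]' 10
python3 -m jog '[0,0,0,0,1,0,0,0,0,1,0,0,0,0,1,0,0,0,0,1,0,0,0,0,1,0,0,0,0,1,0,0,0,0,1,0,0,-0.8,0,1,0,0,-1,0,1,0,0,-1,0,1,0,0,-0.5,0,1,0,0,0,0,1]' 10
```

```text
time_s: 20.92
ee_pos: [448.1, 149.1, 69.7]
orientation: [[-1.0, -0.0, 0.001], [-0.0, 1.0, 0.0], [-0.001, 0.0, -1.0]]
contact_force: [-0.4, -0.0, 0.5]
finger_gap: 91.6
gripper_force: 0.0
time_s: 22.42
ee_pos: [448.6, 149.5, 236.0]
orientation: [[-1.0, -0.001, 0.004], [-0.001, 1.0, 0.001], [-0.004, 0.001, -1.0]]
contact_force: [0.9, 0.2, -0.5]
finger_gap: 37.8
gripper_force: 10.0
```

```bash
python3 -m jog '[0.048,-0.935,0,0,1,0.048,-0.935,0,0,1,0.048,-0.935,0,0,1,0.048,-0.935,0,0,1,0.048,-0.935,0,0,1,0.048,-0.935,0,0,1,0.048,-0.935,0,0,1,0.048,-0.935,0,0,1,0.048,-0.935,0,0,1,0.048,-0.935,0,0,1,0,0,0,0,1,0,0,0,0,1]'
```

```text
time_s: 23.92
ee_pos: [423.6, -317.3, 232.8]
orientation: [[-1.0, -0.0, -0.002], [-0.0, 1.0, 0.003], [0.002, 0.003, -1.0]]
contact_force: [0.2, 0.1, 1.2]
finger_gap: 37.8
gripper_force: 10.0
```

```bash
python3 -m jog '[0,0,0.5,0.0553,1,0,0,0.5,0.0553,1,0,0,0.5,0.0553,1,0,0,0.5,0.0553,1,0,0,0,0,1,0,0,0.7,0,1,0,0,0,0,1,0,0,0,0,1]'
```

```text
time_s: 24.92
ee_pos: [424.7, -318.2, 100.7]
orientation: [[-0.77, 0.638, 0.001], [0.638, 0.77, -0.001], [-0.001, -0.0, -1.0]]
contact_force: [0.1, -0.7, 0.0]
finger_gap: 37.8
gripper_force: 10.0
```

```bash
python3 -m jog '[0,0,0.24,0,1,0,0,0.23,0,1,0,0,0,0,1,0,0,0,0,1,0,0,0,0,0.4,0,0,0,0,0.4,0,0,0,0,0.4,0,0,0,0,0.4]'
python3 -m jog '[0,0,-0.6,0,0.4,0,0,-1,0,0.4,0,0,-1,0,0,0,0,-1,-0.0553,0,0,0,-0.5,-0.0553,0,0,0,0,-0.0553,0,0,0,0,-0.0553,0,0,0,0,0,0]'
python3 - <<'E'
from h import *
im,d=capture("wrist");save("w7.png",im)
for o in ("tealight_a","candle"):
    for r in find_in("wrist",o): print(o,r)
E
python3 -m jog '[-0.05,0.78,0,0,0,-0.05,0.78,0,0,0,0,0.78,0,0,0,0,0.78,0,0,0,0,0,0,0,0,0,0,0,0,0]'
python3 - <<'E'
from h import *
im,d=capture("wrist");save("w8.png",im)
for r in find_in("wrist","candle"): print(r)
K,R,t=cam("wrist");q=K@(R@np.array([438,-166,60])+t);q/=q[2];print(q[:2].round())
p,m=blob("wrist",im,q[0],q[1],50,"white",60)
vv,uu=np.mgrid[0:384,0:512]
P=np.stack([(uu-K[0,2])/K[0,0]*d,(vv-K[1,2])/K[1,1]*d,d],-1).reshape(-1,3);W=(P-t)@R
ok=(d.ravel()>0)&(abs(W[:,2]-60)<5)&(np.hypot(W[:,0]-438,W[:,1]+166)<50)
print(ok.sum(),cv2.minEnclosingCircle(W[ok][:,:2].astype(np.float32)),W[ok].mean(0),get_state()["ee_pos"])
E
```

```text
time_s: 25.92
ee_pos: [424.2, -318.2, 75.9]
orientation: [[-0.769, 0.64, 0.0], [0.64, 0.769, -0.0], [-0.0, 0.0, -1.0]]
contact_force: [-0.4, 0.2, -0.3]
finger_gap: 54.9
gripper_force: 0.0
time_s: 26.92
ee_pos: [424.1, -318.0, 280.9]
orientation: [[-1.0, 0.001, -0.0], [0.001, 1.0, 0.0], [0.0, 0.0, -1.0]]
contact_force: [-0.1, -0.3, 0.2]
finger_gap: 91.6
gripper_force: 0.0
tealight_a {'extent': [249.5, 169.2, 41.0, 38.4], 'confidence': 0.98}
tealight_a {'extent': [210.0, 219.4, 35.0, 36.9], 'confidence': 0.81}
candle {'extent': [398.8, 184.8, 74.8, 60.2], 'confidence': 0.91}
candle {'extent': [265.5, 29.4, 56.8, 53.3], 'confidence': 0.67}
time_s: 27.82
ee_pos: [429.3, -162.6, 281.0]
orientation: [[-1.0, 0.0, 0.0], [0.0, 1.0, -0.001], [-0.0, -0.001, -1.0]]
contact_force: [-0.4, 0.3, -0.3]
finger_gap: 92.1
gripper_force: 0.0
{'extent': [95.0, 26.2, 86.6, 51.7], 'confidence': 0.74}
{'extent': [249.2, 181.1, 53.8, 63.5], 'confidence': 0.62}
[248. 188.]
wrist white [222, 153, 53, 59, 2445] [248.  182.7] [ 432.8 -165.6   60. ] circ [ 432.1 -165.6] 29.6
2146 ((436.7447204589844, -165.77854919433594), 25.895463943481445) [ 435.80882749 -165.71855444   58.34353888] [ 429.1756597  -163.0683068   280.83409601]
```

View pics/w8.png

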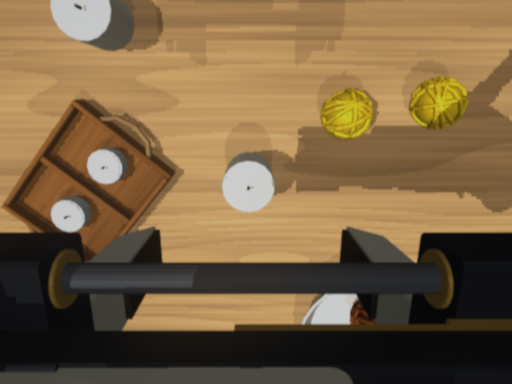

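Both tea lights sit in their bays, at (105,166) and (70,215). The candle at (248,186) is at (436.7,-165.8), with a fitted radius of 25.9 mm. I grasp it.

```bash
python3 -m jog '[-0.15,-0.05,0.85,0,0,0,0,0.85,0,0,0,0,0.85,0,0,0,0,0.85,0,0,0,0,0.42,0,0,0,0,0,0,0,0,0,0,0,0]' 20
python3 -m jog '[0,0,0,0,1,0,0,0,0,1,0,0,0,0,1,0,0,0,0,1,0,0,0,0,1,0,0,0,0,1]' 20
```

```text
time_s: 28.8
ee_pos: [437.0, -165.4, 90.5]
orientation: [[-1.0, 0.0, 0.001], [0.0, 1.0, -0.001], [-0.001, -0.001, -1.0]]
contact_force: [0.8, 0.1, 0.1]
finger_gap: 91.6
gripper_force: 0.0
time_s: 29.55
ee_pos: [436.6, -164.6, 90.0]
orientation: [[-1.0, -0.001, 0.0], [-0.001, 1.0, -0.0], [-0.0, -0.0, -1.0]]
contact_force: [-0.1, -0.4, 2.7]
finger_gap: 51.4
gripper_force: 20.0
```

```bash
python3 -m jog '[0,0,-0.7,0,1,0,0,-0.8,0,1,0,0,-0.8,0,1,0,0,-0.7,0,1,0,0,0,0,1]'
python3 -m jog '[0,0.918,0,0,1,0,0.918,0,0,1,0,0.918,0,0,1,0,0.918,0,0,1,0,0.918,0,0,1,0,0.918,0,0,1,0,0.918,0,0,1,0,0.918,0,0,1,0,0.918,0,0,1,0,0.9,0,0,1,0,0.9,0,0,1,0,0,0,0,1]'
python3 - <<'E'
from h import *
im,d=capture("wrist");save("w9.png",im)
for r in find_in("wrist","coaster"): print(r)
K,R,t=cam("wrist")
vv,uu=np.mgrid[0:384,0:512]
P=np.stack([(uu-K[0,2])/K[0,0]*d,(vv-K[1,2])/K[1,1]*d,d],-1).reshape(-1,3);W=(P-t)@R
S=cv2.cvtColor(im,cv2.COLOR_RGB2HSV)[...,1].ravel()
ok=(d.ravel()>0)&(abs(W[:,2]-12)<5)&(np.hypot(W[:,0]-455,W[:,1]-342)<80)&(S<70)
q=W[ok];print(ok.sum(),cv2.minEnclosingCircle(q[:,:2].astype(np.float32)),q.mean(0),get_state()["ee_pos"])
im,d=capture("top");blob("top",im,173,194,24,"white",12)
E
```

```text
time_s: 30.18
ee_pos: [437.4, -165.1, 242.0]
orientation: [[-1.0, -0.001, 0.005], [-0.001, 1.0, -0.003], [-0.005, -0.003, -1.0]]
contact_force: [0.3, 0.3, -2.7]
finger_gap: 51.2
gripper_force: 20.0
time_s: 31.68
ee_pos: [435.2, 340.6, 237.7]
orientation: [[-1.0, -0.004, -0.003], [-0.004, 1.0, -0.001], [0.003, -0.001, -1.0]]
contact_force: [-0.2, -0.7, -1.3]
finger_gap: 51.6
gripper_force: 20.0
{'extent': [254.6, 182.9, 118.2, 89.9], 'confidence': 0.85}
6376 ((455.24273681640625, 340.220458984375), 59.85133361816406) [433.56895841 341.52441584  11.00249264] [435.4516982  338.08344928 238.16495907]
top white [149, 173, 39, 46, 1127] [168.9 194.4] [452.3 357.2  12. ] circ [450.3 351. ] 23.6
```

View pics/w9.png

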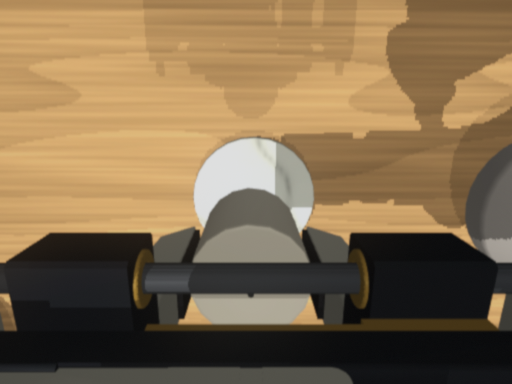

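Coaster centre fits at (455.2, 340.2), r=59.9, visible at (255,190). I lower the candle there.

```bash
python3 -m jog '[-0.4,0.04,0.6,0,1,0,0,0.8,0,1,0,0,0.8,0,1,0,0,0.24,0,1,0,0,0,0,1,0,0,0,0,1,0,0,0,0,1]'
```

```text
time_s: 32.7
ee_pos: [456.8, 340.8, 119.4]
orientation: [[-1.0, -0.001, 0.002], [-0.001, 1.0, 0.001], [-0.002, 0.001, -1.0]]
contact_force: [-0.1, -0.3, -1.5]
finger_gap: 51.5
gripper_force: 20.0
```

```bash
python3 -m jog '[0.03,0,0.16,0,1,0,0,0.14,0,1,0,0,0,0,1,0,0,0.04,0,1,0,0,0,0,1,0,0,0,0,1]'
```

```text
time_s: 33.45
ee_pos: [454.6, 340.5, 101.9]
orientation: [[-1.0, -0.001, 0.0], [-0.001, 1.0, 0.0], [-0.0, 0.0, -1.0]]
contact_force: [-3.6, -2.0, 8.5]
finger_gap: 51.6
gripper_force: 20.0
```

Contact made gently. I release, back off and check.

```bash
python3 -m jog '[0,0,0,0,0.3,0,0,0,0,0.2,0,0,0,0,0,0,0,0,0,0,0,0,0,0,0,0,0,0,0,0,0,0,-0.6,0,0,0,0,-0.9,0,0,0,0,-0.9,0,0,0.5,0,-0.9,0,0,0,0,0,0,0,0,0,0,0,0]'
python3 - <<'E'
from h import *
K,R,t=cam("wrist");im,d=capture("wrist");save("w10.png",im)
vv,uu=np.mgrid[0:384,0:512]
P=np.stack([(uu-K[0,2])/K[0,0]*d,(vv-K[1,2])/K[1,1]*d,d],-1).reshape(-1,3);W=(P-t)@R
for z,r in ((72,40),(12,70)):
    ok=(d.ravel()>0)&(abs(W[:,2]-z)<5)&(np.hypot(W[:,0]-455,W[:,1]-340)<r)
    print(z,ok.sum(),cv2.minEnclosingCircle(W[ok][:,:2].astype(np.float32)))
im,d=capture("scene");save("s10.png",cv2.resize(im[80:340,80:410],(760,599),interpolation=cv2.INTER_CUBIC))
E
```

```text
time_s: 34.95
ee_pos: [429.5, 340.3, 265.5]
orientation: [[-1.0, -0.001, -0.0], [-0.001, 1.0, -0.0], [0.0, -0.0, -1.0]]
contact_force: [0.1, -0.8, -0.2]
finger_gap: 91.6
gripper_force: 0.0
72 2404 ((454.68170166015625, 340.3677062988281), 25.829477310180664)
12 6360 ((454.90576171875, 343.1298522949219), 59.82987594604492)
```

View pics/s10.png

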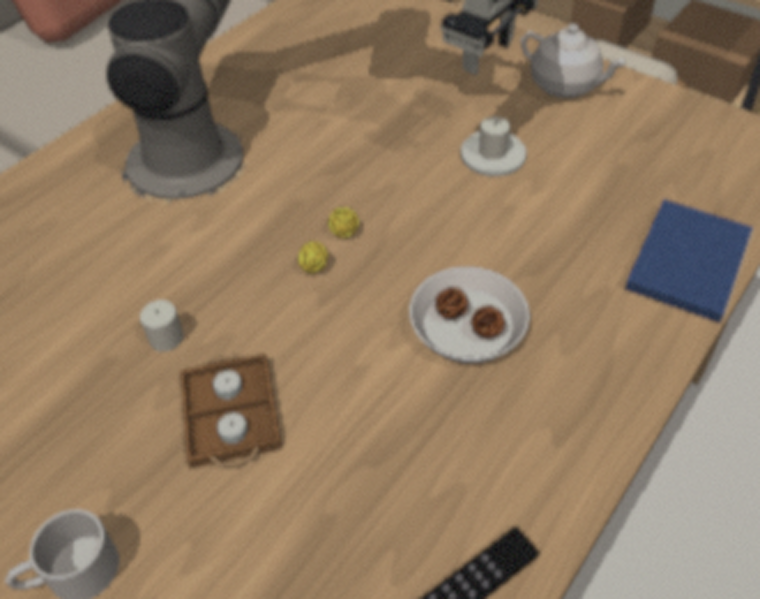

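Both balls are in the bowl, there is one tea light in each bay, and the candle is upright and within about 3 mm of the coaster centre. Teapot, mug and look-alikes are untouched.

```bash
python3 -c "
from workcell import *
print(hand_in())"
```

```text
the job is handed in; nothing more can be done
None
```

The job is handed in at about 35 s on the robot's clock: both wicker balls are in the bowl, one tea light lies flat, wick up, in each half of the tray, and the pillar candle stands within about 3 mm of the coaster's centre; the teapot, mug and look-alikes were left alone.

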